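# Load a turned cap rim-down in the gauge shuttle

### The job

Take the turned steel cap from its sloping rod cradle and seat it fully home in the round nest of the drawn-out gauge shuttle, open rim down and closed face up, and let go of it there. Then slide the shuttle all the way in until it stops under the gauge, with the cap still flat in its nest. Leave the calliper, the case and the collar where they are.

Things in the scene. Friction and masses are not known exactly. Their poses are not given: they have to be found in the camera images.
- cap: Sizes in mm. Hollow steel cap: outside diameter 50, height 46, wall 5, closed end 7 thick, with a small boss (diameter 14, 3 high) in the middle of the closed face; about 0.25 kg. Origin: centre of the open rim's plane. z axis: along the cap's axis from the open rim to the closed face (up when rim-down). Starts lying in the cradle, open rim downhill.
- cradle: Fixed sloping rest: base plate 110 x 70 x 10 with two parallel steel rods (diameter 8, centres 32 apart) sloping down at 25 degrees towards the cradle's +x, and a low stop plate at the lower end. Origin: on the bench under the middle of the lying cap; z up. The lying cap's middle is 75 above the bench; its axis is parallel to the rods.
- nest_floor (a point): Centre of the flat floor of the round nest, a recess of diameter 55, 6 deep, mouth bevelled 3, dark floor, in the top of the sliding aluminium shuttle. The shuttle plate is 88 wide, 190 long, 16 thick, its top 34 above the bench; it extends 50 beyond the nest centre towards the gauge column and 140 the other way. It moves with the shuttle. Axes: z up, shuttle slides in along -y.
- knob_top (a point): Centre of the top of the shuttle's upright round black knob: diameter 18, 40 tall, top 74 above the bench, 110 from the nest centre on the side away from the gauge column (local +y). Moves with the shuttle; slides in along local -y.
- shuttle (a joint): Shuttle position in m: 0 fully drawn out, 0.16 fully in against its stop, with the nest straight under the gauge probe. Slides with about 2 N of friction and stays where left.
- probe_tip (a point): Lowest point of the gauge's fixed probe, 89 above the bench, over the nest's fully-in place. The dial (diameter 48) and its arm are above it, up to 202 high; the column, 50 x 30, 182 high, stands 100 beyond it.
- calliper: Bystander: calliper lying flat, 210 long along its y axis, 13 thick. Origin: middle of the beam's underside.
- case: Bystander: closed flat blue case, 90 x 140 x 36. Origin: centre of the underside.
- collar: Bystander: plain steel collar lying flat, outside diameter 84, bore 54, 22 high. Origin: centre of the underside.
Things that resemble listed ones, but are neither listed nor needed, are in the scene too. What is shaped like the cap but black or red is not meant.

How it is judged:
By the outcome, as a careful person would: the job done as asked, in the order asked, and still so for the second after the job is handed in, with the robot touching nothing.
It also fails if it takes over 64 s, if anything falls off the work surface, if the arm or the gripper's body presses on something with over 40 N, if the wrist force passes 120 N, or if a joint passes its speed limit or range.

### The arm

A 6-joint arm with a two-finger parallel gripper is mounted at the origin on the work surface. World frame = base frame: x ahead of the robot, y to its left, z up, the work surface at z = 0. Lengths are in m, angles in rad, forces in N, time in s.
With the tool pointing down it reaches from about 0.35 to 0.975 m from the base axis. Payload 7.1 kg.
Tool frame: the origin (TCP) lies midway between the tips of the shut fingers; the grasp point (between the pads) lies 19 mm behind it; z points along the fingers, y is the line along which they close (so a half turn about z gives the same grasp; the last joint's range is limited). The gripper opens to 88 mm and grips with 3 to 60 N. Pads are 20 mm wide; open, the fingers measure 115 mm over their backs; the gripper's body (75 mm by 178 mm) begins 61 mm behind the grasp point.
Start: joints at [1.216, 0.423, 1.63, -0, 1.089, -0.019], TCP at [0.206, 0.59, 0.223] pointing down, gripper open.
Joint ranges: [-3, 3], [-0.9, 2.11], [0.09, 2.58], [-1.31, 4.45], [0.11, 2.69], [-2.54, 2.54]. Speed limits (rad/s): [2.39, 2.39, 3.01, 3.14, 3.14, 3.14].

### API

Orientations are given as a unit quaternion [w, x, y, z].
In Python, from plant import * gives the robot as it stands.
- The arm moves only by the tool drive_tool, never from a script. Its argument "commands" is a list of rows, each a list of 7 numbers: the shift along the world's x, y, z each as a share of 500 mm, from -1 to 1, then the turn, a rotation vector about the world's x, y, z each as a share of pi/4 rad, from -1 to 1, then the opening, from 0 (shut) to 1 (fully open). A call has exactly 5 rows; each row is the pose to reach, as a shift and turn from the pose commanded when the call began; what a row does not reach only later rows make up. A row lasts 1/8 s, in which the tool goes at most 62.5 mm and 10.7 degrees, less where a joint would pass 70% of its speed; a pose out of reach is approached as far as the arm can. A call with a number of a shift or a turn outside -1 to 1 is refused whole. A call with a gripper value outside its range is refused whole. The fingers move at their own pace and stop on an object; "squeeze" is the grip in N (left out, the last holds). Time passes only in rows, so rows that repeat a pose let the fingers close, or fill a call up. It gives the time, the measured TCP pose, the force, the opening and the grip force at its end, in the units of the state.
- sense(): the state, without advancing time (a new reading comes with each control period).
- get_image(name): name is "scene" or "top" or "wrist"; returns a dict with "img" (480x640x3 uint8, red, green, blue), "z_map" (480x640 float32, m along the optical axis (not along the pixel's ray), 0 where there is no reading), "fx", "fy", "cx", "cy" (pixels), "dist_coeffs" ([k1, k2, p1, p2, k3] as OpenCV has them; the pictures are not rectified), "rvec" (rotation vector, rad) and "tvec" (3), from world to camera coordinates, as OpenCV has them. Camera axes: x right, y down, z forward; pixel columns grow to the right and rows downward; lengths in m; the calibration is good to about 2 mm. A picture is of the moment at which its call begins.
- close_job(): hands the job in; it is judged then, once.
The state is a dict: "clock": time; "joint_pos": joint angles; "joint_vel": joint speeds; "joint_efforts": joint torques, N m; "ee_pos": TCP position; "ee_rot": TCP orientation; "ft_force": force on the tool from outside, world axes, zero at the start; "wrist_torque": the same for the moment, N m; "width": finger opening in m; "gripper_force": force on a finger pad.
Only numpy, scipy, OpenCV 4.12 (cv2) and the standard library are available. Lean on these libraries where they do the work, as an engineer would, in place of code of your own. Each camera call takes 0.05 s, during which the arm holds its last target. There are 200 camera calls.

## Working session

There is one attempt and no reset: what is moved stays moved. The work goes in short steps, Python scripts to look and compute and a tool call to move; the robot and the scene stay as the last step left them, time stands still between calls to the robot, and variables do not carry over. Pictures are saved under pics/ and viewed, at most 10 in all, crops included, and the job is handed in when it is done.

Besides the shell and the picture viewer there is one more tool, called after "Emit:" by a JSON object that holds its "op" and its "data". drive_tool: Moves the arm, as the interface text tells. Its arguments: {"type":"object","properties":{"commands":{"type":"array","items":{"type":"array","items":{"type":"number"}}},"squeeze":{"type":"number"}},"required":["commands"]}

```bash
mkdir -p pics; cat > h.py <<'E'
from plant import *
import numpy as np, cv2
from scipy.spatial.transform import Rotation as R
def cam(n):
    d=get_image(n); K=np.array([[d['fx'],0,d['cx']],[0,d['fy'],d['cy']],[0,0,1]]); d['K']=K
    d['D']=np.array(d['dist_coeffs'],float); d['Rm']=cv2.Rodrigues(np.array(d['rvec'],float))[0]; d['t']=np.array(d['tvec'],float).ravel(); return d
def cloud(d):
    h,w=d['z_map'].shape
    u,v=np.meshgrid(np.arange(w),np.arange(h))
    p=cv2.undistortPoints(np.stack([u,v],-1).reshape(-1,1,2).astype(np.float64),d['K'],d['D']).reshape(h,w,2)
    z=d['z_map'][...,None]; X=np.concatenate([p*z,z],-1)
    W=(X-d['t'])@d['Rm']; W[d['z_map']==0]=np.nan; return W
def save(n,img): cv2.imwrite('pics/'+n+'.png',img[...,::-1])
E
python3 - <<'E'
from h import *
for n in('scene','top'):
    d=cam(n); save(n,d['img']); W=cloud(d); np.savez(''+n+'.npz',W=W,img=d['img'],K=d['K'],D=d['D'],Rm=d['Rm'],t=d['t'])
    print(n,-d['Rm'].T@d['t'])
s=sense(); print(s['ee_pos'],s['ee_rot'],s['clock'],s['width'])
E
```

```text
scene [1.46448931 0.56430653 0.76418385]
top [ 0.47588962 -0.01336649  1.18990671]
[0.20575381 0.58963678 0.22198386] [-1.19714432e-04  1.67108446e-01  9.85938290e-01 -6.63604795e-04] 0.1 0.08789874392728048
```

View pics/scene.png

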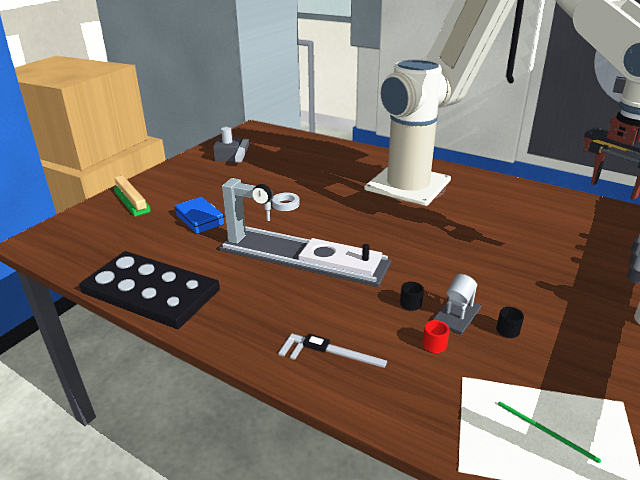

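View pics/top.png

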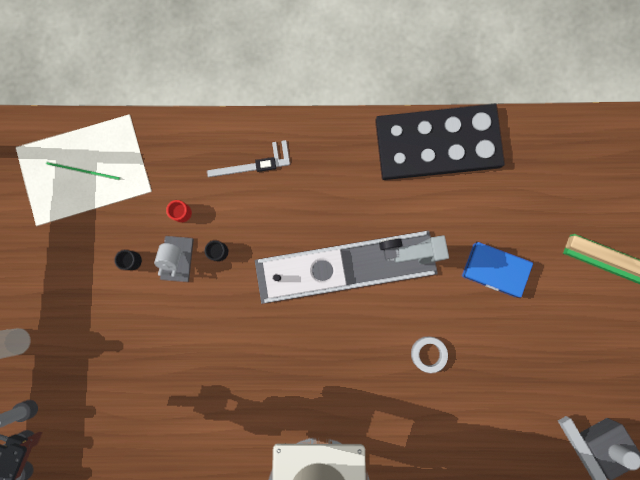

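The cap shapes are in scene (462,290) steel on rods, (411,295) and (510,321) black, (436,336) red, and (226,135), a grey block with a cylinder. The one at (462,290), top (168,258), fits: it is steel and lies on the sloping rod cradle. The nest is at top (321,271) and the knob at (277,278). Next I confirm with a crop and measure.

```bash
python3 - <<'E'
from h import *
S=np.load('scene.npz');T=np.load('top.npz')
a=cv2.resize(S['img'][255:355,395:535],None,fx=4,fy=4,interpolation=3)
b=cv2.resize(T['img'][225:315,100:200],None,fx=3,fy=3,interpolation=3)
c=np.zeros((400,790,3),np.uint8); c[:400,:490]=a[:,:490]; c[:270,490:]=b; save('crop',c)
for n,D,(u,v) in (('nest',T,(321,271)),('knob',T,(277,278)),('cap',T,(168,258)),('plate',T,(300,262)),('probe?',T,(390,244))): print(n,D['W'][v,u].round(4))
W=T['W'];img=T['img'].astype(int)
# shuttle plate: z~34
x=W[...,0];y=W[...,1];z=W[...,2]
m=(abs(z-.034)<.004); m[:,:240]=0;m[:,360:]=0;m[:230]=0;m[310:]=0
n,l,st,c=cv2.connectedComponentsWithStats(m.astype(np.uint8)); k=1+np.argmax(st[1:,4]); 
P=W[l==k]; r=cv2.minAreaRect(P[:,:2].astype(np.float32)); print('plate',r,np.median(P[:,2]),len(P))
# nest floor: z ~28
m2=(abs(z-.028)<.003)&(abs(x-W[271,321,0])<.035)&(abs(y-W[271,321,1])<.035); print('floor',np.nanmean(W[m2],0),m2.sum())
m2=(z>.062)&(z<.082)&(abs(x-W[278,277,0])<.03)&(abs(y-W[278,277,1])<.03); print('knob',np.nanmean(W[m2],0),m2.sum())
c0=W[258,168]
for n,V in(('top',W),('scene',S['W'])):
    q=(np.linalg.norm(V[...,:2]-c0[:2],axis=-1)<.05)&(V[...,2]>.06); Q=V[q]; print(n,len(Q),Q.min(0),Q.max(0),Q.mean(0)); np.save('cap_'+n,Q)
q=(np.linalg.norm(W[...,:2]-c0[:2],axis=-1)<.1)&(abs(z-.010)<.003); print('base',cv2.minAreaRect(W[q][:,:2].astype(np.float32)),q.sum())
E
```

```text
nest [ 0.5184 -0.0046  0.0293]
knob [0.5003 0.0981 0.0752]
cap [0.5453 0.3451 0.1054]
plate [0.5397 0.0462 0.0401]
probe? [ 0.568  -0.1488  0.2056]
plate ((0.5142708420753479, 0.03743939846754074), (0.08788052946329117, 0.1900900900363922), 9.506656646728516) 0.034465858536595145 2236
floor [ 0.52179267 -0.00707635  0.02848021] 361
knob [0.50264037 0.10050298 0.07459239] 45
top 618 [0.5050902  0.32922153 0.06002395] [0.5817162  0.38231771 0.10854258] [0.54717609 0.3523494  0.08844399]
scene 475 [0.51584316 0.33206642 0.06024964] [0.58583022 0.3828321  0.10830131] [0.56121249 0.36045525 0.08895623]
base ((0.5506642460823059, 0.32746490836143494), (0.15635661780834198, 0.15932509303092957), 63.503387451171875) 694
```

View pics/crop.png

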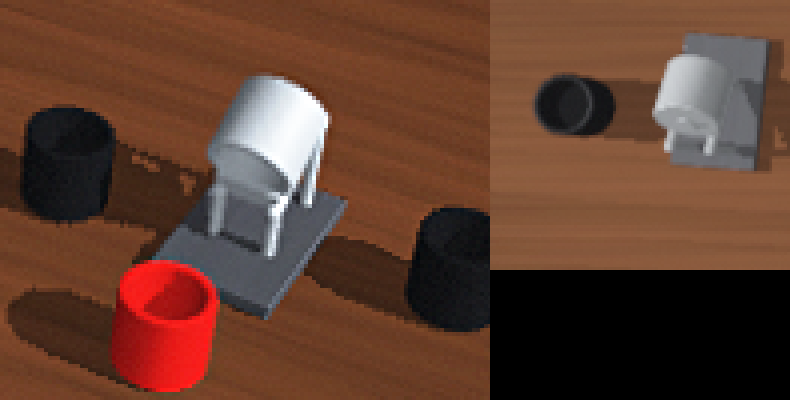

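The crop confirms it: the steel cap lies on the rods with its boss end uphill, towards the robot. Now I fit its axis.

```bash
cat >> h.py <<'E'
def pose(a,g,tilt):
    "tool R,TCP: closing axis horizontal, perpendicular to cap-axis heading; tool z tilted `tilt` deg from down, away from heading a(xy); g=grasp point"
    h=np.array([a[0],a[1],0.]);h/=np.linalg.norm(h);t=np.radians(tilt)
    z=-h*np.sin(t)-np.array([0,0,np.cos(t)]); y=np.cross([0,0,1],h); return R.from_matrix(np.c_[np.cross(y,z),y,z]),np.asarray(g)+.019*z
def cmd(Rt,p):
    s=sense(); q=np.array(s['ee_rot']); R0=R.from_quat(q[[1,2,3,0]])
    c=[(Rt*R0.inv()),(Rt*R.from_euler('z',180,degrees=True)*R0.inv())]; c=min(c,key=lambda r:r.magnitude())
    print('shift',((p-s['ee_pos'])/.5).round(4),'turn',(c.as_rotvec()/(np.pi/4)).round(3),'deg',np.degrees(c.magnitude()).round(1)); return c
E
python3 - <<'E'
from h import *
from scipy.optimize import least_squares
T=np.load('cap_top.npy');S=np.load('cap_scene.npy')
el=np.radians(25)
def f(p,Q):
    a=np.array([np.cos(el)*np.cos(p[3]),np.cos(el)*np.sin(p[3]),np.sin(el)]); d=Q-p[:3]; s=d@a
    r=np.linalg.norm(d-np.outer(s,a),axis=1)
    side=r-.025; ex=abs(s)-.023
    return np.where((side>-.004)|(ex<-.004),np.hypot(side,np.maximum(ex,0)),ex)
for n,Q in(('top',T),('scene',S),('both',np.r_[T,S])):
    r=least_squares(f,[.548,.352,.075,np.pi-.0],args=(Q,),loss='soft_l1',f_scale=.0015,x_scale=[.01,.01,.01,.1],diff_step=1e-4); print(n,r.x.round(4),np.degrees(r.x[3]),np.median(abs(f(r.x,Q))))
x=r.x; yaw=x[3]; a=np.array([np.cos(el)*np.cos(yaw),np.cos(el)*np.sin(yaw),np.sin(el)])
g=x[:3]+.010*a
for tilt in(45,55):
    Rt,p=pose(a,g,tilt); print(tilt,'TCP',p.round(4)); cmd(Rt,p-.10*Rt.as_matrix()[:,2])
W=np.load('top.npz')['W']
for u,v in((216,248),(127,257),(178,209)): print(W[v-6:v+7,u-6:u+7].reshape(-1,3).max(0))
E
```

```text
top [0.5504 0.3565 0.0755 3.0519] 174.86250251229708 0.0012302229569202145
scene [0.5509 0.357  0.0734 3.0646] 175.58950917021107 0.0011333475900652187
both [0.5503 0.3565 0.0746 3.058 ] 175.20793214659446 0.0013174455652791711
45 TCP [0.5547 0.3561 0.0654]
shift [ 0.5569 -0.4552 -0.1717] turn [-0.207 -0.981  0.305] deg 47.2
55 TCP [0.5568 0.3559 0.068 ]
shift [ 0.5389 -0.4537 -0.1933] turn [-0.254 -1.199  0.297] deg 56.7
[nan nan nan]
[nan nan nan]
[0.6873384  0.36776002 0.05346469]
```

Emit:
{"op": "drive_tool", "data": {"commands": [[0.556, -0.455, 0.0, -0.207, -0.981, 0.305, 1], [0.556, -0.455, 0.0, -0.207, -0.981, 0.305, 1], [0.556, -0.455, 0.0, -0.207, -0.981, 0.305, 1], [0.556, -0.455, 0.0, -0.207, -0.981, 0.305, 1], [0.556, -0.455, 0.0, -0.207, -0.981, 0.305, 1]], "squeeze": 40}}

```text
clock: 0.72
ee_pos: [0.4435, 0.3948, 0.2219]
ee_rot: [0.383, 0.036, 0.923, -0.015]
ft_force: [1.4, 0.5, 0.6]
width: 0.0878
gripper_force: 0.0
```

```bash
cat > g.py <<'E'
from h import *
import sys
yaw=3.058;el=np.radians(25);a=np.array([np.cos(el)*np.cos(yaw),np.cos(el)*np.sin(yaw),np.sin(el)])
g=np.array([.5503,.3565,.0748])+.010*a
Rt,p=pose(a,g,45)
for b in (.1,.0): cmd(Rt,p-b*Rt.as_matrix()[:,2])
print(sense()['joint_pos'],sense()['clock'])
E
python3 g.py
```

```text
shift [ 0.0813 -0.0656 -0.1713] turn [ 0.001  0.003 -0.007] deg 0.3
shift [ 0.2222 -0.0774 -0.3127] turn [ 0.001  0.003 -0.007] deg 0.3
[ 1.04613902  0.34097449  2.03276266 -1.17071807  0.76739614  0.44350817] 0.725
```

Emit:
{"op": "drive_tool", "data": {"commands": [[0.081, -0.066, -0.08, 0, 0, 0, 1], [0.081, -0.066, -0.171, 0, 0, 0, 1], [0.081, -0.066, -0.171, 0, 0, 0, 1], [0.081, -0.066, -0.171, 0, 0, 0, 1], [0.081, -0.066, -0.171, 0, 0, 0, 1]]}}

```text
clock: 1.35
ee_pos: [0.4822, 0.3736, 0.1535]
ee_rot: [0.369, 0.042, 0.928, -0.024]
ft_force: [0.0, 0.1, 0.0]
width: 0.0876
gripper_force: 0.0
```

```bash
python3 g.py; python3 - <<'E'
from h import *
d=cam('wrist');save('w1',d['img'])
E
```

```text
shift [ 0.0039 -0.0232 -0.0344] turn [ 0.014 -0.036  0.017] deg 1.9
shift [ 0.1449 -0.035  -0.1758] turn [ 0.014 -0.036  0.017] deg 1.9
[ 0.94793942  0.46974634  2.03634447 -1.31076951  0.66915861  0.56546128] 1.35
```

View pics/w1.png

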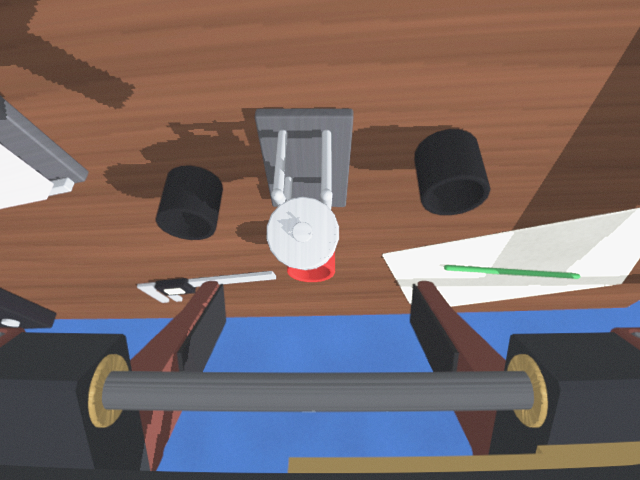

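```bash
sed -i 's/pose(a,g,45)/pose(a,g,32)/' g.py; python3 g.py
```

```text
shift [ 0.0325 -0.0256 -0.0115] turn [0.039 0.252 0.015] deg 11.5
shift [ 0.1381 -0.0344 -0.1811] turn [0.039 0.252 0.015] deg 11.5
[ 0.94792024  0.4697617   2.03634245 -1.31078421  0.66907041  0.56557539] 1.4
```

Emit:
{"op": "drive_tool", "data": {"commands": [[0.032, -0.026, -0.012, 0.039, 0.252, 0.015, 1], [0.032, -0.026, -0.012, 0.039, 0.252, 0.015, 1], [0.032, -0.026, -0.012, 0.039, 0.252, 0.015, 1], [0.032, -0.026, -0.012, 0.039, 0.252, 0.015, 1], [0.032, -0.026, -0.012, 0.039, 0.252, 0.015, 1]]}}

```text
clock: 2.02
ee_pos: [0.4974, 0.3599, 0.1458]
ee_rot: [0.275, 0.04, 0.961, -0.013]
ft_force: [-0.5, -0.5, -0.1]
width: 0.0877
gripper_force: 0.0
```

```bash
python3 g.py
```

```text
shift [0.0022 0.0018 0.0039] turn [ 0.004 -0.002 -0.   ] deg 0.2
shift [ 0.1078 -0.0071 -0.1657] turn [ 0.004 -0.002 -0.   ] deg 0.2
[ 0.81828748  0.43637641  1.97963995 -0.91687349  0.55252295  0.08680608] 2.025
```

Within 2 mm now; advancing along the tool axis.

Emit:
{"op": "drive_tool", "data": {"commands": [[0.036, -0.002, -0.055, 0, 0, 0, 1], [0.072, -0.004, -0.11, 0, 0, 0, 1], [0.108, -0.007, -0.166, 0, 0, 0, 1], [0.108, -0.007, -0.166, 0, 0, 0, 1], [0.108, -0.007, -0.166, 0, 0, 0, 1]]}}

```text
clock: 2.65
ee_pos: [0.5517, 0.3566, 0.0634]
ee_rot: [0.275, 0.04, 0.961, -0.013]
ft_force: [-0.0, -0.5, 0.3]
width: 0.0877
gripper_force: 0.0
```

```bash
python3 g.py; python3 - <<'E'
from h import *
d=cam('wrist');save('w2',d['img'])
E
```

```text
shift [-0.1063  0.0085  0.1686] turn [ 0.003 -0.002  0.   ] deg 0.2
shift [-0.0007 -0.0003 -0.001 ] turn [ 0.003 -0.002  0.   ] deg 0.2
[ 0.74004521  0.62095151  1.92146436 -1.13064806  0.44495383  0.26036084] 2.65
```

View pics/w2.png

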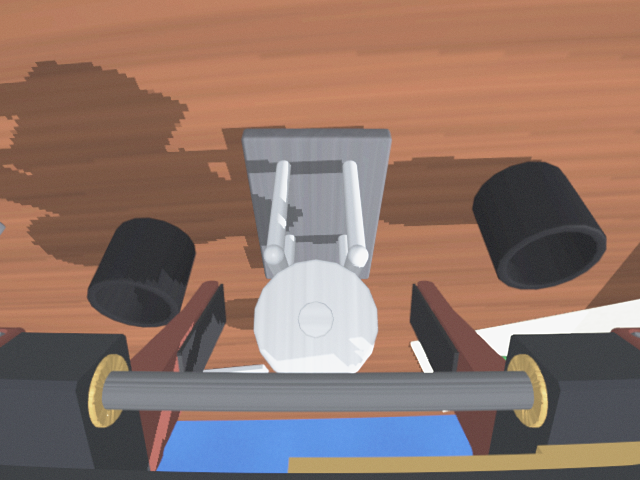

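The cap's face is centred at (316,320) between the fingers (inner edges about 222 and 413). Closing.

Emit:
{"op": "drive_tool", "data": {"commands": [[0, 0, 0, 0, 0, 0, 0.4], [0, 0, 0, 0, 0, 0, 0.4], [0, 0, 0, 0, 0, 0, 0.4], [0, 0, 0, 0, 0, 0, 0.4], [0, 0, 0, 0, 0, 0, 0.4]], "squeeze": 45}}

```text
clock: 3.32
ee_pos: [0.5525, 0.3557, 0.0634]
ee_rot: [0.275, 0.041, 0.961, -0.013]
ft_force: [-1.8, -2.6, 4.4]
width: 0.0498
gripper_force: 45.0
```

Emit:
{"op": "drive_tool", "data": {"commands": [[0, 0, 0, 0, 0, 0, 0.3], [0, 0, 0, 0, 0, 0, 0.3], [0, 0, 0.02, 0, 0, 0, 0.3], [0, 0, 0.06, 0, 0, 0, 0.3], [0, 0, 0.1, 0, 0, 0, 0.3]]}}

```text
clock: 3.95
ee_pos: [0.5519, 0.3564, 0.1127]
ee_rot: [0.274, 0.04, 0.961, -0.013]
ft_force: [-0.9, 0.5, -1.7]
width: 0.0501
gripper_force: 45.0
```

```bash
cat > pl.py <<'E'
from h import *
h=[np.cos(3.058),np.sin(3.058)]
N=np.array([.5217,-.0069,.0285])
for hh in(.10,.03,.0):
    Rt,p=pose(h,N+[0,0,.033+hh],-33); r=cmd(Rt,p)
    if hh==.1: print('half',(r.as_rotvec()/2/(np.pi/4)).round(3))
s=sense(); print(s['joint_pos'].round(2) if hasattr(s['joint_pos'],'round') else s['joint_pos'],s['clock'],s['gripper_force'],s['width'])
E
python3 pl.py
```

```text
shift [-0.081  -0.7249  0.0656] turn [ 1.230e-01  1.436e+00 -1.000e-03] deg 64.8
half [ 0.061  0.718 -0.001]
shift [-0.081  -0.7249 -0.0744] turn [ 1.230e-01  1.436e+00 -1.000e-03] deg 64.8
shift [-0.081  -0.7249 -0.1344] turn [ 1.230e-01  1.436e+00 -1.000e-03] deg 64.8
[ 0.74  0.53  1.91 -0.96  0.49  0.07] 3.95 44.99950535595417 0.05005941433182311
```

Emit:
{"op": "drive_tool", "data": {"commands": [[-0.02, -0.05, 0.1, 0.015, 0.18, 0, 0.3], [-0.04, -0.15, 0.1, 0.03, 0.36, 0, 0.3], [-0.04, -0.25, 0.1, 0.045, 0.54, 0, 0.3], [-0.04, -0.36, 0.1, 0.061, 0.718, 0, 0.3], [-0.04, -0.36, 0.1, 0.061, 0.718, 0, 0.3]]}}

```text
clock: 4.58
ee_pos: [0.5325, 0.1749, 0.1635]
ee_rot: [-0.006, 0.042, 0.999, 0.001]
ft_force: [0.9, 0.7, -2.4]
width: 0.05
gripper_force: 45.0
```

Emit:
{"op": "drive_tool", "data": {"commands": [[-0.01, -0.1, 0, 0.015, 0.18, 0, 0.3], [-0.02, -0.2, 0, 0.03, 0.36, 0, 0.3], [-0.03, -0.3, 0, 0.045, 0.54, 0, 0.3], [-0.041, -0.365, 0, 0.061, 0.718, 0, 0.3], [-0.041, -0.365, 0, 0.061, 0.718, 0, 0.3]]}}

```text
clock: 5.2
ee_pos: [0.5125, -0.0083, 0.1608]
ee_rot: [-0.284, 0.041, 0.958, 0.012]
ft_force: [0.2, 0.3, -2.8]
width: 0.0497
gripper_force: 45.0
```

```bash
python3 pl.py
```

```text
shift [-0.0022  0.0046 -0.0306] turn [ 0.001 -0.001  0.003] deg 0.2
half [ 0.001 -0.001  0.002]
shift [-0.0022  0.0046 -0.1706] turn [ 0.001 -0.001  0.003] deg 0.2
shift [-0.0022  0.0046 -0.2306] turn [ 0.001 -0.001  0.003] deg 0.2
[-0.05  0.63  1.56  0.02  1.52 -1.54] 5.2 44.99646104872227 0.049746515125316124
```

Moving to 30 mm above the seat, then checking where the cap really is.

Emit:
{"op": "drive_tool", "data": {"commands": [[-0.002, 0.005, -0.06, 0, 0, 0, 0.3], [-0.002, 0.005, -0.12, 0, 0, 0, 0.3], [-0.002, 0.005, -0.17, 0, 0, 0, 0.3], [-0.002, 0.005, -0.17, 0, 0, 0, 0.3], [-0.002, 0.005, -0.17, 0, 0, 0, 0.3]]}}

```text
clock: 5.82
ee_pos: [0.5114, -0.0031, 0.0789]
ee_rot: [-0.282, 0.039, 0.958, 0.011]
ft_force: [0.4, 0.5, -2.3]
width: 0.0499
gripper_force: 45.0
```

```bash
python3 pl.py; python3 - <<'E'
from h import *
d=cam('scene'); W=cloud(d)
i=d['img']
pts=np.array([[.52,-.007,.08]]);q=cv2.projectPoints(pts,np.array(d['rvec'],float),d['t'],d['K'],d['D'])[0].ravel().astype(int);print(q)
e=cam('wrist')
u,v=q
c=np.zeros((480,790,3),np.uint8);a=cv2.resize(i[v-50:v+50,u-45:u+45],None,fx=4.4,fy=4.4,interpolation=3);c[:440,:396]=a
c[:480,396:790]=cv2.resize(e['img'],(640,480))[:,123:517]
save('p1',c)
Q=W[(abs(W[...,0]-.52)<.04)&(abs(W[...,1]+.007)<.028)&(W[...,2]>.055)&(W[...,2]<.10)];np.save('pq',Q)
V=cloud(e); np.savez('we.npz',V=V,img=e['img'])
for f,t in((W,'s'),(V,'w')):
    m=(abs(f[...,0]-.5217)<.03)&(abs(f[...,1]+.0069)<.03)&(abs(f[...,2]-.1045)<.008); P=f[m];print(t,len(P))
    if len(P)>20:
        A=np.c_[P[:,:2]-[.5217,-.0069],np.ones(len(P))];co=np.linalg.lstsq(A,P[:,2],rcond=None)[0]; print('plane',co,'mean',P.mean(0),P.min(0),P.max(0))
E
```

```text
shift [ 1.000e-04 -6.000e-03  1.333e-01] turn [ 0.001  0.004 -0.002] deg 0.2
half [ 0.     0.002 -0.001]
shift [ 0.0001 -0.006  -0.0067] turn [ 0.001  0.004 -0.002] deg 0.2
shift [ 0.0001 -0.006  -0.0667] turn [ 0.001  0.004 -0.002] deg 0.2
[-0.04  0.74  1.59  0.02  1.39 -1.54] 5.825 44.99661695212126 0.049902189703104574
[323 234]
s 44
plane [-0.05830926 -0.16320722  0.10164623] mean [ 0.53647993 -0.01392465  0.1019309 ] [ 0.51262176 -0.03666081  0.09656609] [0.54637571 0.01719833 0.11216875]
w 12906
plane [0.01179098 0.00813853 0.10701849] mean [ 0.52266475 -0.00521648  0.10704356] [ 0.49807058 -0.03685835  0.09650737] [0.54464383 0.02308569 0.11248416]
```

View pics/p1.png

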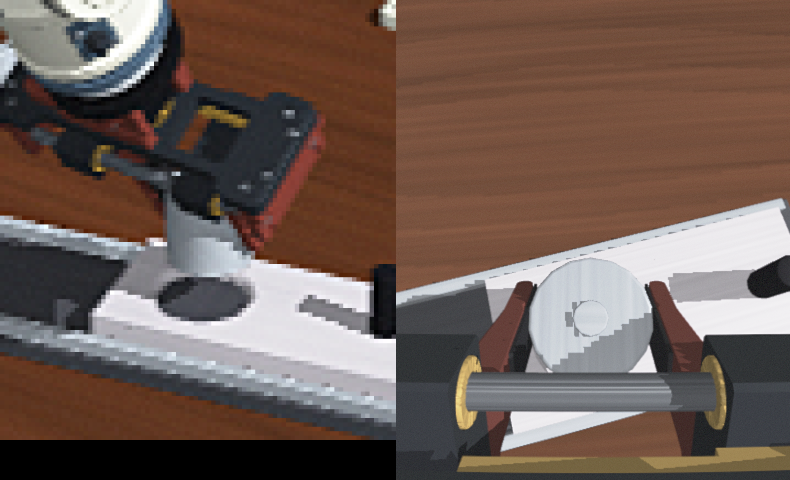

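Left: the cap hangs upright over the nest. Right (wrist view): level face with the boss at (590,318) and the knob at (770,275). I now compare the cap centre with the shuttle in the same camera.

```bash
python3 - <<'E'
from h import *
V=np.load('we.npz')['V'];z=V[...,2];x=V[...,0];y=V[...,1]
near=np.hypot(x-.522,y+.006)
P=V[(near<.026)&(abs(z-.107)<.0015)]; print('face z',np.median(P[:,2]),cv2.minEnclosingCircle(P[:,:2].astype(np.float32)),len(P))
B=V[(near<.012)&(z>np.median(P[:,2])+.0018)]; print('boss',B.mean(0),B.min(0),B.max(0),len(B))
m=(abs(z-.034)<.003)&(np.hypot(x-.514,y-.037)<.12); Q=V[m]; print('plate z',np.median(Q[:,2]),cv2.minAreaRect(Q[:,:2].astype(np.float32)),len(Q))
K=V[(z>.07)&(z<.08)&(np.hypot(x-.503,y-.101)<.025)]; print('knob',len(K), K.mean(0) if len(K) else '', K.min(0),K.max(0))
# left/right long-edge lines of plate in shuttle frame
u=np.array([-np.sin(np.radians(9.8)),np.cos(np.radians(9.8))]);n=np.array([u[1],-u[0]])
s=Q[:,:2]@n; t=Q[:,:2]@u; print('across',np.percentile(s,[.5,99.5]),'along',np.percentile(t,[.5,99.5]),'cap',np.array([.5217,-.0069])@n,np.array([.5217,-.0069])@u, 'boss',B.mean(0)[:2]@n,B.mean(0)[:2]@u,'knob',K.mean(0)[:2]@n,K.mean(0)[:2]@u)
E
```

```text
face z 0.10696725083899637 ((0.5219921469688416, -0.005900934804230928), 0.026014775037765503) 10518
boss [ 0.52290065 -0.00452136  0.1099774 ] [ 0.51314778 -0.01391989  0.1087845 ] [0.53326217 0.00230949 0.11195251] 956
plate z 0.03384799255335313 ((0.516171932220459, 0.03551094979047775), (0.08863578736782074, 0.19121363759040833), 9.679099082946777) 19024
knob 972 [0.50575852 0.09815065 0.07346072] [0.49668922 0.0899279  0.07000244] [0.51411845 0.10848751 0.07591619]
across [0.47079403 0.55797649] along [-0.14739012  0.04137493] cap 0.5129128550945912 -0.09559761021445527 boss 0.5145008492287076 -0.09345804455360256 knob 0.5150846168854598 0.010633520137204158
```

Emit:
{"op": "drive_tool", "data": {"commands": [[0.002, -0.007, 0, 0, 0, 0, 0.3], [0.002, -0.007, -0.02, 0, 0, 0, 0.3], [0.002, -0.007, -0.038, 0, 0, 0, 0.3], [0.002, -0.007, -0.05, 0, 0, 0, 0.3], [0.002, -0.007, -0.05, 0, 0, 0, 0.3]]}}

```text
clock: 6.55
ee_pos: [0.5114, -0.0071, 0.0524]
ee_rot: [-0.284, 0.04, 0.958, 0.011]
ft_force: [0.5, -0.4, -1.7]
width: 0.0497
gripper_force: 45.0
```

Emit:
{"op": "drive_tool", "data": {"commands": [[0, 0, -0.003, 0, 0, 0, 0.3], [0, 0, -0.006, 0, 0, 0, 0.3], [0, 0, -0.009, 0, 0, 0, 0.3], [0, 0, -0.012, 0, 0, 0, 0.3], [0, 0, -0.012, 0, 0, 0, 0.3]]}}

```text
clock: 7.18
ee_pos: [0.5118, -0.0072, 0.0471]
ee_rot: [-0.283, 0.04, 0.958, 0.011]
ft_force: [-0.0, -0.5, -2.9]
width: 0.0497
gripper_force: 45.0
```

Emit:
{"op": "drive_tool", "data": {"commands": [[0, 0, -0.001, 0, 0, 0, 0.3], [0, 0, -0.002, 0, 0, 0, 0.3], [0, 0, -0.003, 0, 0, 0, 0.3], [0, 0, -0.004, 0, 0, 0, 0.3], [0, 0, -0.004, 0, 0, 0, 0.3]]}}

```text
clock: 7.8
ee_pos: [0.512, -0.0071, 0.046]
ee_rot: [-0.283, 0.04, 0.958, 0.011]
ft_force: [-0.4, -0.0, 5.0]
width: 0.0499
gripper_force: 45.0
```

```bash
cat > w.py <<'E'
from h import *
e=cam('wrist');V=cloud(e);z=V[...,2];x=V[...,0];y=V[...,1];near=np.hypot(x-.5225,y+.008)
P=V[(near<.022)&(z>.06)&(z<.095)];P=P[abs(P[:,2]-np.median(P[:,2]))<.002]
A=np.c_[P[:,:2]-P[:,:2].mean(0),np.ones(len(P))];print('face z',np.median(P[:,2]),'slope',np.linalg.lstsq(A,P[:,2],rcond=None)[0][:2],P.mean(0),len(P))
Q=V[(abs(z-.034)<.003)&(np.hypot(x-.514,y-.037)<.12)];print('plate z',np.median(Q[:,2]),cv2.minAreaRect(Q[:,:2].astype(np.float32)))
E
python3 w.py
```

```text
face z 0.07383672632990168 slope [-0.00124863  0.00172943] [ 0.52292694 -0.00798976  0.07385288] 8900
plate z 0.033846953654303194 ((0.5160766839981079, 0.035463280975818634), (0.08862543106079102, 0.1911998987197876), 9.69436264038086)
```

Face is 40 mm above the plate and level, so the cap is seated. Releasing and backing out along the tool axis.

Emit:
{"op": "drive_tool", "data": {"commands": [[0, 0, 0, 0, 0, 0, 0.75], [0, 0, 0, 0, 0, 0, 0.9], [0, 0, 0, 0, 0, 0, 0.9], [0, 0, 0, 0, 0, 0, 0.9], [0, 0, 0, 0, 0, 0, 0.9]]}}

```text
clock: 8.48
ee_pos: [0.5118, -0.0072, 0.0451]
ee_rot: [-0.283, 0.04, 0.958, 0.011]
ft_force: [-0.3, 1.0, 0.4]
width: 0.0787
gripper_force: 0.0
```

Emit:
{"op": "drive_tool", "data": {"commands": [[0.03, -0.002, 0.045, 0, 0, 0, 0.9], [0.07, -0.006, 0.11, 0, 0, 0, 0.9], [0.12, -0.01, 0.19, 0, 0, 0, 0.9], [0.16, -0.013, 0.26, 0, 0, 0, 0.9], [0.16, -0.013, 0.26, 0, 0, 0, 0.9]]}}

```text
clock: 9.1
ee_pos: [0.5945, -0.0138, 0.1776]
ee_rot: [-0.28, 0.04, 0.959, 0.011]
ft_force: [0.1, 0.4, -0.2]
width: 0.0792
gripper_force: 0.0
```

```bash
python3 w.py; cat > k.py <<'E'
from h import *
# closing axis across the slide; slide -u
b=np.radians(9.7);u=np.array([-np.sin(b),np.cos(b),0]);c=np.array([.5152,.0365,0])
k=c+.065*u
for zz in (.15,.058):
    Rt,p=pose(u,k+[0,0,zz],0); r=cmd(Rt,p)
    if zz==.15: print('half',(r.as_rotvec()/2/(np.pi/4)).round(3),'knob',k, 'slide/0.5',(-.16*u/.5).round(4))
s=sense();print(s['joint_pos'],s['clock'])
E
python3 k.py
```

```text
face z 0.07392311954207381 slope [-0.0007559   0.00140222] [ 0.52287522 -0.00799963  0.07392952] 2090
plate z 0.03388809285891313 ((0.5159459710121155, 0.035467974841594696), (0.08897841721773148, 0.19058366119861603), 9.619399070739746)
shift [-0.1766  0.2286 -0.0894] turn [-0.529 -0.578 -1.63 ] deg 81.4
half [-0.264 -0.289 -0.815] knob [0.50424819 0.10057073 0.        ] slide/0.5 [ 0.0539 -0.3154 -0.    ]
shift [-0.1766  0.2286 -0.2734] turn [-0.529 -0.578 -1.63 ] deg 81.4
[-0.05176359  0.71977877  1.34931048  0.01641007  1.6446445  -1.54328345] 9.15
```

Emit:
{"op": "drive_tool", "data": {"commands": [[-0.03, 0.04, 0, -0.06, -0.07, -0.2, 0.7], [-0.06, 0.08, 0, -0.13, -0.145, -0.4, 0.7], [-0.1, 0.12, 0, -0.2, -0.21, -0.6, 0.7], [-0.12, 0.16, 0, -0.264, -0.289, -0.815, 0.7], [-0.12, 0.16, 0, -0.264, -0.289, -0.815, 0.7]]}}

```text
clock: 9.78
ee_pos: [0.5288, 0.0671, 0.1744]
ee_rot: [-0.153, 0.364, 0.919, 0.006]
ft_force: [0.3, 0.3, -0.2]
width: 0.0615
gripper_force: 0.0
```

Emit:
{"op": "drive_tool", "data": {"commands": [[-0.02, 0.02, 0, -0.06, -0.07, -0.2, 0.7], [-0.03, 0.04, 0, -0.13, -0.145, -0.4, 0.7], [-0.056, 0.068, 0, -0.2, -0.21, -0.6, 0.7], [-0.056, 0.068, 0, -0.264, -0.289, -0.815, 0.7], [-0.056, 0.068, 0, -0.264, -0.289, -0.815, 0.7]]}}

```text
clock: 10.4
ee_pos: [0.5029, 0.1004, 0.1744]
ee_rot: [-0.002, 0.643, 0.766, -0.0]
ft_force: [-0.3, 0.3, 0.4]
width: 0.0612
gripper_force: 0.0
```

```bash
sed -i 's/\.058/.061/' k.py; python3 k.py
```

```text
shift [ 0.0028  0.0003 -0.0868] turn [-0.002 -0.004 -0.007] deg 0.4
half [-0.001 -0.002 -0.004] knob [0.50424819 0.10057073 0.        ] slide/0.5 [ 0.0539 -0.3154 -0.    ]
shift [ 0.0028  0.0003 -0.2648] turn [-0.002 -0.004 -0.007] deg 0.4
[ 0.1724788   0.3274213   1.91239236  0.00304349  0.90422921 -0.00451938] 10.4
```

Emit:
{"op": "drive_tool", "data": {"commands": [[0.003, 0, -0.1, 0, 0, 0, 0.7], [0.003, 0, -0.19, 0, 0, 0, 0.7], [0.003, 0, -0.24, 0, 0, 0, 0.7], [0.003, 0, -0.264, 0, 0, 0, 0.7], [0.003, 0, -0.264, 0, 0, 0, 0.7]]}}

```text
clock: 11.02
ee_pos: [0.5054, 0.0999, 0.0423]
ee_rot: [-0.002, 0.644, 0.765, 0.0]
ft_force: [-0.8, -0.2, 0.2]
width: 0.0618
gripper_force: 0.0
```

Emit:
{"op": "drive_tool", "data": {"commands": [[0, 0, 0, 0, 0, 0, 0.1], [0, 0, 0, 0, 0, 0, 0.1], [0, 0, 0, 0, 0, 0, 0.1], [0, 0, 0, 0, 0, 0, 0.1], [0, 0, 0, 0, 0, 0, 0.1]], "squeeze": 15}}

```text
clock: 11.65
ee_pos: [0.5036, 0.1001, 0.0432]
ee_rot: [-0.002, 0.645, 0.765, -0.0]
ft_force: [-5.4, -1.5, 6.4]
width: 0.0173
gripper_force: 15.0
```

Emit:
{"op": "drive_tool", "data": {"commands": [[0.002, -0.012, 0, 0, 0, 0, 0.1], [0.006, -0.035, 0, 0, 0, 0, 0.1], [0.011, -0.065, 0, 0, 0, 0, 0.1], [0.017, -0.098, 0, 0, 0, 0, 0.1], [0.022, -0.13, 0, 0, 0, 0, 0.1]]}}

```text
clock: 12.28
ee_pos: [0.5146, 0.0351, 0.0432]
ee_rot: [-0.002, 0.645, 0.764, -0.0]
ft_force: [-4.2, 1.6, 5.7]
width: 0.0175
gripper_force: 15.0
```

Emit:
{"op": "drive_tool", "data": {"commands": [[0.005, -0.03, 0, 0, 0, 0, 0.1], [0.011, -0.065, 0, 0, 0, 0, 0.1], [0.017, -0.1, 0, 0, 0, 0, 0.1], [0.022, -0.13, 0, 0, 0, 0, 0.1], [0.025, -0.148, 0, 0, 0, 0, 0.1]]}}

```text
clock: 12.9
ee_pos: [0.5271, -0.039, 0.0432]
ee_rot: [-0.002, 0.645, 0.764, 0.0]
ft_force: [-5.0, 1.3, 6.3]
width: 0.0178
gripper_force: 15.0
```

Emit:
{"op": "drive_tool", "data": {"commands": [[0.002, -0.01, 0, 0, 0, 0, 0.1], [0.003, -0.02, 0, 0, 0, 0, 0.1], [0.005, -0.03, 0, 0, 0, 0, 0.1], [0.006, -0.036, 0, 0, 0, 0, 0.1], [0.007, -0.042, 0, 0, 0, 0, 0.1]]}}

```text
clock: 13.52
ee_pos: [0.5302, -0.057, 0.0426]
ee_rot: [-0.004, 0.645, 0.764, 0.001]
ft_force: [-3.0, 17.5, 0.1]
width: 0.0181
gripper_force: 15.0
```

The shuttle has hit its stop (17 N, 159 mm travelled). Releasing and rising.

Emit:
{"op": "drive_tool", "data": {"commands": [[0, 0, 0, 0, 0, 0, 0.6], [0, 0, 0, 0, 0, 0, 0.6], [0, 0, 0, 0, 0, 0, 0.6], [0, 0, 0, 0, 0, 0, 0.6], [0, 0, 0, 0, 0, 0, 0.6]]}}

```text
clock: 14.15
ee_pos: [0.5324, -0.0598, 0.0432]
ee_rot: [-0.001, 0.645, 0.764, 0.001]
ft_force: [-0.1, 0.6, -0.0]
width: 0.0526
gripper_force: 0.0
```

Emit:
{"op": "drive_tool", "data": {"commands": [[-0.002, 0.01, 0.05, 0, 0, 0, 0.6], [-0.005, 0.03, 0.12, 0, 0, 0, 0.6], [-0.03, 0.15, 0.24, 0, 0, 0, 0.6], [-0.05, 0.25, 0.3, 0, 0, 0, 0.6], [-0.05, 0.35, 0.35, 0, 0, 0, 0.6]]}}

```text
clock: 14.78
ee_pos: [0.5074, 0.1055, 0.2138]
ee_rot: [-0.0, 0.645, 0.764, 0.001]
ft_force: [1.6, 0.1, -0.4]
width: 0.0527
gripper_force: 0.0
```

```bash
python3 - <<'E'
from h import *
d=cam('scene');t=cam('top');W=cloud(t)
c=np.zeros((480,790,3),np.uint8)
c[:,:480]=cv2.resize(d['img'][165:285,210:330],(480,480),interpolation=3);c[:310,480:]=cv2.resize(t['img'][210:310,250:450],(310,310))[:, :310];save('end',c)
z=W[...,2]
b=np.radians(9.7);u=np.array([-np.sin(b),np.cos(b)]);
k=np.array([.5036,.1005])-.16*u
m=(z>.062)&(z<.082)&(np.hypot(W[...,0]-k[0],W[...,1]-k[1])<.03);K=W[m].mean(0)
print('knob',K,'expected',k,'travel top',-(K[:2]-[.50264,.1005])@u)
S=cloud(d);f=np.array([.5217,-.0069])-.16*u;P=S[(np.hypot(S[...,0]-f[0],S[...,1]-f[1])<.03)&(S[...,2]>.068)&(S[...,2]<.08)];print('cap top pts',len(P),np.median(P,0),'exp',f,P.min(0),P.max(0))
E
```

```text
knob [ 0.52837713 -0.04843982  0.07349713] expected [ 0.5305583  -0.05721256] travel top 0.15114693095913562
cap top pts 160 [ 0.55057596 -0.15517826  0.07392085] exp [ 0.5486583  -0.16461256] [ 0.52117707 -0.18008283  0.06830199] [ 0.57426223 -0.13593558  0.07886404]
```

View pics/end.png

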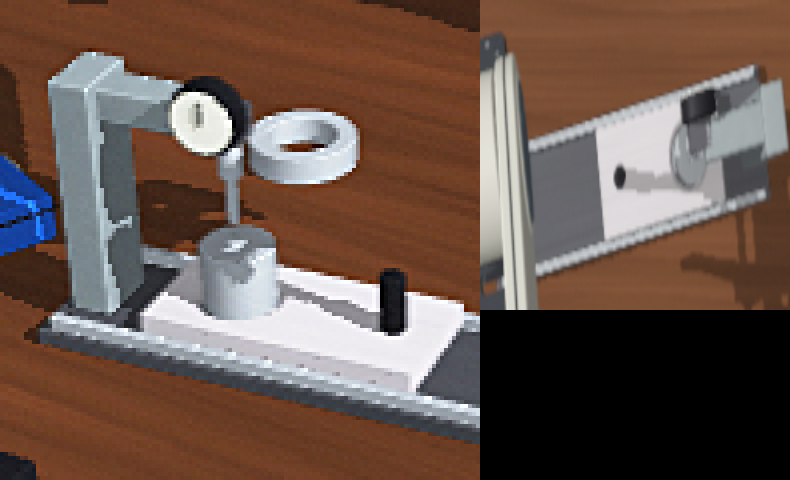

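The shuttle looks a few mm short. I measure the plate, knob and probe more carefully.

```bash
cat > m.py <<'E'
from h import *
b=np.radians(9.7);u=np.array([-np.sin(b),np.cos(b)]);n=np.array([u[1],-u[0]])
c0=np.array([.5152,.0365])
for nm in('scene','top','wrist'):
    d=cam(nm);V=cloud(d);z=V[...,2];q=(V[...,:2]-c0);t=q@u;s=q@n
    m=(abs(s)<.035)&(abs(z-.034)<.003)&(abs(t)<.3);Q=t[m]
    k=(abs(s)<.012)&(z>.071)&(z<.078)&(t>-.14)&(t<.1)
    p=(abs(s)<.012)&(z>.088)&(z<.11)&(abs(t+.205)<.03)
    o=(abs(s)<.04)&(z>.070)&(z<.0765)&(abs(t+.205)<.05)
    print(nm,'plate t',np.percentile(Q,[.5,99.5]) if len(Q) else '', 'knob t',t[k].mean(),t[k].min(),t[k].max(),'s',s[k].mean(),'probe t',t[p].mean(),s[p].mean(),p.sum(),'cap t',t[o].mean(),s[o].mean(),o.sum())
E
python3 m.py
```

```text
scene plate t [-0.29481275 -0.05541028] knob t -0.08474109434462719 -0.09281410377701346 -0.07707534011156555 s 3.421608573124733e-05 probe t -0.19495516665577264 0.0006497564413352807 17 cap t -0.19350242250473346 0.0006167758434244596 154
top plate t [-0.24522311 -0.0570915 ] knob t -0.08656629882469952 -0.09428413635085403 -0.07783106440735588 s -0.0014440534013749858 probe t nan nan 0 cap t -0.18943783750439908 -0.006004384086738867 173m.py:10: RuntimeWarning: Mean of empty slice.
  print(nm,'plate t',np.percentile(Q,[.5,99.5]) if len(Q) else '', 'knob t',t[k].mean(),t[k].min(),t[k].max(),'s',s[k].mean(),'probe t',t[p].mean(),s[p].mean(),p.sum(),'cap t',t[o].mean(),s[o].mean(),o.sum())
  ret = ret.dtype.type(ret / rcount)
Traceback (most recent call last):
  File "m.py", line 10, in <module>
    print(nm,'plate t',np.percentile(Q,[.5,99.5]) if len(Q) else '', 'knob t',t[k].mean(),t[k].min(),t[k].max(),'s',s[k].mean(),'probe t',t[p].mean(),s[p].mean(),p.sum(),'cap t',t[o].mean(),s[o].mean(),o.sum())
                                                                                          ~~~~~~~~^^
ValueError: zero-size array to reduction operation minimum which has no identity
```

```bash
python3 - <<'E'
from h import *
b=np.radians(9.7);u=np.array([-np.sin(b),np.cos(b),0])
Rt,p=pose(u,np.array([.5152,.0365,.065])-.055*u,0);cmd(Rt,p);print(sense()['ee_pos'])
E
```

```text
shift [ 0.034  -0.2436 -0.3315] turn [-0.003 -0.001 -0.001] deg 0.1
[0.50747589 0.10406475 0.21172931]
```

Emit:
{"op": "drive_tool", "data": {"commands": [[0.034, -0.12, 0, 0, 0, 0, 0], [0.034, -0.243, 0, 0, 0, 0, 0], [0.034, -0.243, -0.11, 0, 0, 0, 0], [0.034, -0.243, -0.22, 0, 0, 0, 0], [0.034, -0.243, -0.331, 0, 0, 0, 0]]}}

```text
clock: 15.65
ee_pos: [0.5238, -0.0193, 0.0441]
ee_rot: [-0.001, 0.646, 0.763, 0.001]
ft_force: [-0.3, 0.6, -0.3]
width: 0.0058
gripper_force: 0.0
```

Emit:
{"op": "drive_tool", "data": {"commands": [[0, 0, 0, 0, 0, 0, 0], [0, 0, 0, 0, 0, 0, 0], [0.001, -0.008, 0, 0, 0, 0, 0], [0.003, -0.016, 0, 0, 0, 0, 0], [0.003, -0.016, 0, 0, 0, 0, 0]]}}

```text
clock: 16.27
ee_pos: [0.5273, -0.0255, 0.0479]
ee_rot: [0.0, 0.645, 0.764, 0.002]
ft_force: [-0.8, -0.1, -0.1]
width: 0.0005
gripper_force: 0.0
```

Emit:
{"op": "drive_tool", "data": {"commands": [[0.001, -0.003, 0, 0, 0, 0, 0], [0.001, -0.006, 0, 0, 0, 0, 0], [0.002, -0.009, 0, 0, 0, 0, 0], [0.002, -0.012, 0, 0, 0, 0, 0], [0.002, -0.012, 0, 0, 0, 0, 0]]}}

```text
clock: 16.9
ee_pos: [0.5274, -0.0302, 0.0466]
ee_rot: [-0.001, 0.645, 0.764, 0.001]
ft_force: [0.4, 7.0, 1.2]
width: 0.0005
gripper_force: 3.5
```

Emit:
{"op": "drive_tool", "data": {"commands": [[0, -0.002, 0, 0, 0, 0, 0], [0.001, -0.004, 0, 0, 0, 0, 0], [0.001, -0.005, 0, 0, 0, 0, 0], [0.001, -0.005, 0, 0, 0, 0, 0], [0.001, -0.005, 0, 0, 0, 0, 0]]}}

```text
clock: 17.52
ee_pos: [0.5274, -0.0305, 0.0466]
ee_rot: [-0.003, 0.645, 0.764, 0.002]
ft_force: [-1.3, 21.3, 4.2]
width: 0.0006
gripper_force: 10.6
```

A 21 N push moves nothing, so the shuttle is hard against its stop (it had started about 9 mm in). Backing away for a final check.

Emit:
{"op": "drive_tool", "data": {"commands": [[-0.004, 0.03, 0, 0, 0, 0, 0], [-0.01, 0.08, 0, 0, 0, 0, 0], [-0.02, 0.15, 0.08, 0, 0, 0, 0], [-0.03, 0.24, 0.2, 0, 0, 0, 0], [-0.04, 0.3, 0.3, 0, 0, 0, 0]]}}

```text
clock: 18.15
ee_pos: [0.5079, 0.113, 0.1905]
ee_rot: [-0.001, 0.645, 0.764, 0.001]
ft_force: [1.9, -0.3, -0.8]
width: 0.0003
gripper_force: 0.0
```

```bash
sed -i "s/,'wrist')/)/" m.py; python3 m.py 2>/dev/null; python3 - <<'E'
from h import *
d=cam('scene');c=cv2.resize(d['img'][165:285,210:330],(480,480),interpolation=3);save('end2',c)
E
```

```text
scene plate t [-0.29085061 -0.05565066] knob t -0.08496399781954747 -0.0941832981193099 -0.07651766419617395 s 0.00048697487772472953 probe t -0.19465685543070083 0.0011030523855716015 19 cap t -0.19314897050769628 0.0009988550716008738 157
top plate t [-0.24549861 -0.05721911] knob t -0.08648024254044945 -0.09392439620459621 -0.0792258504398267 s -0.0018408782191706298 probe t nan nan 0 cap t -0.1896267210867341 -0.006402910609513802 175
```

View pics/end2.png

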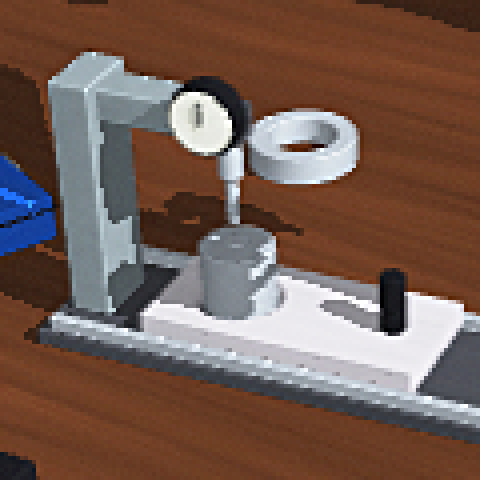

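The cap sits flat with its boss at (238,242), under the probe tip at (234,222). The knob-to-probe distance is 110 mm, as specified for fully in.

```bash
python3 -c "
from plant import *
print(close_job())"
```

```text
the job is handed in; nothing more can be done
None
```

The cap is seated rim down in the nest and released, the shuttle is hard against its stop under the gauge with the cap still flat, and the job was handed in at about 18 s; no verdict came back.

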